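# Load a sample cell into the bench photometer and take a shutter reading

## Task

Measure the stoppered sample cell in the photometer: slide the compartment cover fully open, lift the stoppered cell out of the tray holding it only by its two frosted sides, and lower it - do not drop it - fully home in the square well with its clear windows facing the two lenses of the light path. Slide the cover fully shut again, and only then press the spring shutter plunger down to its stop and let it come back up. Leave the open cell and the vial standing undisturbed in the tray.

Things in the scene. Friction and masses are not known exactly. Their poses are not given: they have to be found in the camera images.
- photometer: Bench photometer, fixed, 192 (x) x 150 (y) x 102 mm, white with grey side cheeks. Origin: centre of its underside; x runs from its front (towards the robot; dark display, plunger) to its back, z up. Deck 94 mm above the bench; the side cheeks (|y| 49 to 75 mm) rise to 102 mm. Under the sliding cover is the cell pit, centred at x = -10, y = 0.
- cell_seat (a point): Centre of the floor of the square cell well, 31 mm above the bench; a seated cell's base lies here. The well is 26 x 26 mm, sides along the photometer's x and y, 24 mm deep, 2 mm chamfer at its mouth in the pit floor. Axes as the photometer's; x is the light path. A seated cell's upper 30 mm plus stopper stand above the pit floor.
- light_path (a point): Point on the light path above the well, midway between two lens barrels (16 mm diameter) that stand out of the pit's front and back walls, 38 mm apart; 72 mm above the bench. The pit is 54 mm (x) by 98 mm (y), its dark metal floor 55 mm above the bench, 39 mm below the deck. Finger room is on the well's two y sides, 36 mm each beside a seated cell; none on the x sides.
- cover (a joint): Sliding light cover of the compartment, in m: 0 = fully shut, 0.056 = fully open (stop). It slides along the photometer's +x (away from the robot) to open and stays where it is left (about 1.5 N friction). It may start a little ajar.
- cover_grip (a point): Centre of the grip ridge on the cover, 108 mm above the bench; moves with the cover. The ridge is 12 mm thick in the photometer's x, 50 mm long in y, and rises from the cover's top face (99.5 mm above the bench) to 116.5 mm. The cover is a black plate 60 (x) x 97 (y) x 5 mm. With the cover shut the ridge is right above the well.
- shutter_plunger (a joint): Travel of the spring shutter plunger, in m: 0 = up (at rest), 0.008 = pressed down to its stop. The spring takes about 1.5 N at the start and 4 N at the stop and returns the head when let go.
- plunger_top (a point): Centre of the top of the plunger's steel mushroom head (24 mm diameter), on the front strip of the photometer's deck to the right of the display, at photometer x = -67, y = -30 mm; 118 mm above the bench when up. Moves with the head; it is pressed straight down.
- tray: Shallow grey plastic tray, fixed, 248 (x) x 108 (y) mm, rim 26 mm high, inner floor 18 mm above the bench. Origin at the centre of its underside. The sample cell, the open cell and the vial stand in a row along its x axis, about 68 mm apart, in any order and each turned any way.
- sample_cell: Cell to be measured: upright square glass cell 24 x 24 x 54 mm (60 mm with its white square stopper, whose 5 mm wide fin runs along the cell's x), about 57g. Origin: centre of its base. Clear windows look along its +x and -x, white frosted sides along +y and -y: fingers close along its y. A half turn changes nothing. Its lowest 24 mm enter the well, so keep fingertips 26 mm or more above its base.
- sample_cell_window_a: Clear glass window of the sample cell on its -x side (19 mm wide, full height), must not be touched by the fingers. Origin that of the cell.
- sample_cell_window_b: Clear glass window of the sample cell on its +x side, likewise.
- open_cell: A second cell of the same 24 x 24 x 54 mm glass, without stopper (open top, hollow). Bystander. Origin at the centre of its base.
- vial: Small standing vial with white cap, 13 mm diameter, 48 mm high. Bystander. Origin at the centre of its base.
There are look-alikes about, which are no part of the job. What is shaped like the sample_cell but blue is not meant.

How it is judged:
On the way, in this order (a step that is already met when the one before it is completed fails the run):
1. the compartment cover is slid fully open (value of joint cover above 0.051 m), for 0.2 s.
2. the stoppered cell is home in the well, clear windows on the light path, and let go, with the cover still open (horizontal distance between sample_cell and cell_seat below 0.003 m and z of sample_cell in the frame of cell_seat below 0.002 m and angle between the x axis of sample_cell and the x axis of photometer, either way round below 0.15 rad and angle between sample_cell's own z axis and vertical below 0.06 rad and contact force between the fingers and sample_cell below 0.1 N and value of joint cover above 0.045 m), for 0.2 s.
3. the cover is slid fully shut over it (value of joint cover below 0.004 m), for 0.2 s.
4. the plunger is pressed down to its stop with the cover shut (value of joint shutter_plunger above 0.0067 m and value of joint cover below 0.004 m), for 0.15 s.
At the end, for the whole second after the job is handed in: The stoppered cell stands at rest on the floor of the well (within 3 mm sideways, 2 mm in height, upright within 0.06 rad), its clear windows across the light path within 0.15 rad (either way round); the cover is shut to within 4 mm and the plunger is back up (within 1 mm) (horizontal distance between sample_cell and cell_seat below 0.003 m and z of sample_cell in the frame of cell_seat below 0.002 m and angle between the x axis of sample_cell and the x axis of photometer, either way round below 0.15 rad and angle between sample_cell's own z axis and vertical below 0.06 rad and value of joint cover below 0.004 m and value of joint shutter_plunger below 0.001 m and linear speed of sample_cell below 0.02 m/s); the robot touches nothing.
It fails at once if a finger presses on a clear window of the sample cell (contact force between the fingers and sample_cell_window_a above 1 N or contact force between the fingers and sample_cell_window_b above 1 N).
It fails at once if the sample cell is dropped (falls free faster than 0.5 m/s) or tipped over ((linear speed of sample_cell above 0.5 m/s and contact force between the fingers and sample_cell below 0.05 N) or angle between sample_cell's own z axis and vertical above 0.8 rad).
It fails at once if the shutter plunger is pressed while the cover is not shut (value of joint shutter_plunger above 0.004 m and value of joint cover above 0.008 m).
It fails at once if the open cell or the vial is shifted by more than 20 mm or knocked over (distance of any of open_cell, vial from where it was at the start of the episode above 0.02 m or angle between any of open_cell, vial's own z axis and vertical above 0.4 rad).
It also fails if it takes over 72 s, if anything falls off the work surface, if the arm or the gripper's body presses on something with over 40 N, if the wrist force passes 120 N, or if a joint passes its speed limit or range.

## Robot

A 6-joint arm with a two-finger parallel gripper is mounted at the origin on a cart in front of the work surface, level with it; the furniture and walls round the work are solid. World frame = base frame: x ahead of the robot, y to its left, z up, the work surface at z = 0. Lengths are in m, angles in rad, forces in N, time in s.
With the tool pointing down it reaches from about 0.3 to 0.775 m from the base axis. Payload 14.6 kg.
Tool frame: the origin (TCP) lies at the centre of the arm's flange, where the gripper is bolted on; the fingertips stand 199 mm ahead of it and the grasp point (between the pads) lies 180 mm ahead of it; z points along the fingers, y is the line along which they close (so a half turn about z gives the same grasp; the last joint's range is limited). The gripper opens to 94 mm and grips with 3 to 60 N. Pads are 16 mm wide; open, the fingers measure 119 mm over their backs; the gripper's body (75 mm by 177 mm) begins 78 mm behind the grasp point.
Start: joints at [1.088, 0.3, 1.521, -0, 1.321, -0.067], TCP at [0.222, 0.503, 0.405] pointing down, gripper open.
Joint ranges: [-3.03, 3.03], [-0.79, 2.21], [0.23, 2.52], [-1.04, 4.18], [0, 3.07], [-2.55, 2.55]. Speed limits (rad/s): [2.22, 2.22, 2.57, 3.14, 3.14, 3.14].

## Interface

Orientations are given as [roll, pitch, yaw] about the fixed x, y, z axes, in that order (R = Rz(yaw) Ry(pitch) Rx(roll)).
In Python, from station import ctrl gives the robot as it stands. The module is installed in compiled form; this text tells all that it offers.
- The arm moves only by the tool servo_tool, never from a script. Its argument "motion" is a list of rows, each a list of 5 numbers: the closure, from 0 (fully open) to 1 (shut), then the shift along the world's x, y, z in cm, then the turn about the world's z in degrees. A call has 1 to 20 rows; each row is the pose to reach, as a shift and turn from the pose commanded when the call began; what a row does not reach only later rows make up. A row lasts 1/8 s, in which the tool goes at most 62.5 mm and 10.7 degrees, less where a joint would pass 70% of its speed; a pose out of reach is approached as far as the arm can. A call with a gripper value outside its range is refused whole. The fingers move at their own pace and stop on an object; "squeeze" is the grip in N (left out, the last holds). Time passes only in rows, so rows that repeat a pose let the fingers close. It gives the time, the measured TCP pose, the force, the opening and the grip force at its end, in the units of the state.
- ctrl.get_obs(): the state, without advancing time (a new reading comes with each control period).
- ctrl.camera(name): name is "scene" or "top"; returns a dict with "image" (480x640x3 uint8, red, green, blue), "fx", "fy", "cx", "cy" (pixels), "dist" ([k1, k2, p1, p2, k3] as OpenCV has them; the pictures are not rectified), "camera_from_world" (4x4, takes a point from world to camera coordinates). Camera axes: x right, y up, looking along -z (the intrinsics and any distortion apply to the point x, -y, -z); pixel columns grow to the right and rows downward; lengths in m; the calibration is good to about 2 mm. A picture is of the moment at which its call begins. There is no depth.
- ctrl.hand_in(): hands the job in; it is judged then, once.
The state is a dict: "time_s": time; "qpos": joint angles; "joint_vel": joint speeds; "tau": joint torques, N m; "ee_pos": TCP position; "eef_rot": TCP orientation; "force": force on the tool from outside, world axes, zero at the start; "moment": the same for the moment, N m; "grip_width": finger opening in m; "grip_force": force on a finger pad.
Only numpy, scipy, OpenCV 4.12 (cv2) and the standard library are available. Lean on these libraries where they do the work, as an engineer would, in place of code of your own. Each camera call takes 0.05 s, during which the arm holds its last target. There are 200 camera calls.

## Working session

There is one attempt and no reset: what is moved stays moved. The work goes in short steps, Python scripts to look and compute and a tool call to move; the robot and the scene stay as the last step left them, time stands still between calls to the robot, and variables do not carry over. Pictures are saved under pics/ and viewed, at most 10 in all, crops included, and the job is handed in when it is done.

Besides the shell and the picture viewer there is one more tool, called after "Emit:" by a JSON object that holds its "op" and its "data", one argument or row to a line. servo_tool: Moves the arm, as the interface text tells. Its arguments: {"type":"object","properties":{"motion":{"type":"array","items":{"type":"array","items":{"type":"number"}}},"squeeze":{"type":"number"}},"required":["motion"]}

```bash
mkdir -p pics
cat > h.py <<'E'
import numpy as np, cv2
from station import ctrl
def snap(n,save=None):
    c=ctrl.camera(n)
    if save: cv2.imwrite('pics/'+save,c['image'][:,:,::-1])
    return c
def K(c): return np.array([[c['fx'],0,c['cx']],[0,c['fy'],c['cy']],[0,0,1.]])
def ray(c,uv):
    p=cv2.undistortPoints(np.array(uv,float).reshape(-1,1,2),K(c),np.array(c['dist'])).reshape(-1,2)
    T=np.array(c['camera_from_world']);R=T[:3,:3];o=-R.T@T[:3,3]
    d=np.c_[p[:,0],-p[:,1],-np.ones(len(p))]@R
    return o,d
def onz(c,uv,z):
    o,d=ray(c,uv); return o+d*((z-o[2])/d[:,2])[:,None]
def proj(c,P):
    T=np.array(c['camera_from_world']);q=np.array(P,float).reshape(-1,3)@T[:3,:3].T+T[:3,3]
    q[:,1:]*=-1
    return cv2.projectPoints(q,np.zeros(3),np.zeros(3),K(c),np.array(c['dist']))[0].reshape(-1,2)
E
python3 - <<'E'
from h import *
for n in('scene','top'):
    c=snap(n,n+'0.png');T=np.array(c['camera_from_world']);print(n,c['fx'],c['dist'],-T[:3,:3].T@T[:3,3])
print(ctrl.get_obs())
E
```

```text
scene 518.277913344574 [-0.12974724  0.          0.          0.          0.        ] [-0.16783475  1.10316821  0.52639323]
top 559.2702673290394 [-0.00793244  0.          0.          0.          0.        ] [0.3586607  0.39124875 1.31151817]
{'time_s': 0.1, 'qpos': array([ 1.08842730e+00,  3.00439865e-01,  1.52149633e+00,  3.01631087e-06,
        1.32069980e+00, -6.66104561e-02]), 'joint_vel': array([-0.00055905, -0.00082221, -0.00179232,  0.00074077, -0.00076368,
       -0.00079171]), 'tau': array([ 2.97558021e-03, -5.32644975e+01, -3.53283226e+01,  7.09794788e-02,
        2.35300872e-02, -1.02844751e-04]), 'ee_pos': array([0.22213485, 0.50312481, 0.40413921]), 'eef_rot': array([-3.14055182e+00, -7.23609773e-05,  2.72583330e+00]), 'force': array([-0.82540529, -0.51250054,  0.78164781]), 'moment': array([ 0.04871252,  0.04011242, -0.03478312]), 'grip_force': 0.0, 'grip_width': 0.09403642471889814}
```

View pics/top0.png

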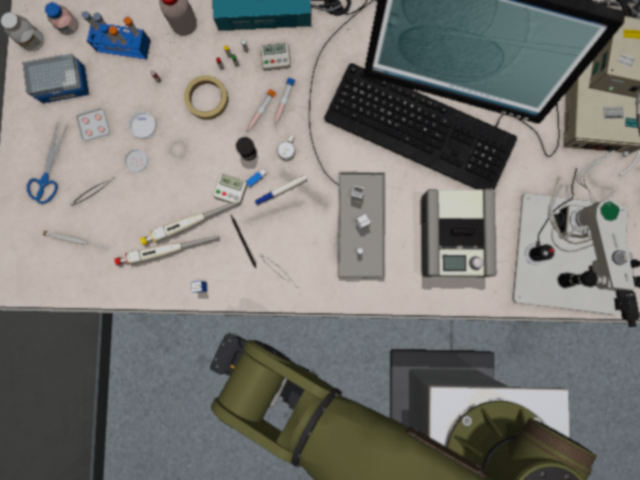

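View pics/scene0.png

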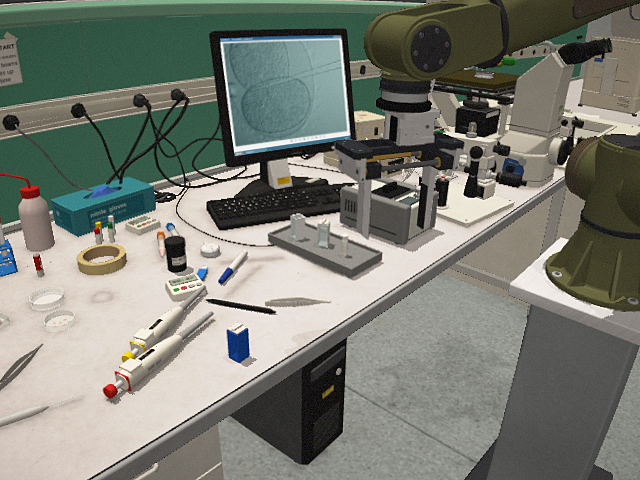

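The top view shows the tray at (361,225) and the photometer at (458,233). Candidates for the sample cell are the squares at (357,193) and (363,223) in the tray; the vial is at (360,254), and the blue look-alike at (199,286) is ruled out. In the scene view the tray row is (298,225), (323,233), (345,245). I'll check them in one close crop.

Run:
```python
from h import *
t=cv2.imread('pics/top0.png')[165:285,330:500]; s=cv2.imread('pics/scene0.png')[170:275,260:400]
a=cv2.resize(t,None,fx=4.4,fy=4.4,interpolation=cv2.INTER_CUBIC)[:, :]
cv2.imwrite('pics/c1.png',cv2.resize(t,(790,558),interpolation=cv2.INTER_CUBIC))
cv2.imwrite('pics/c2.png',cv2.resize(s,(784,588),interpolation=cv2.INTER_CUBIC))
```

```text
(no output)
```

View pics/c1.png

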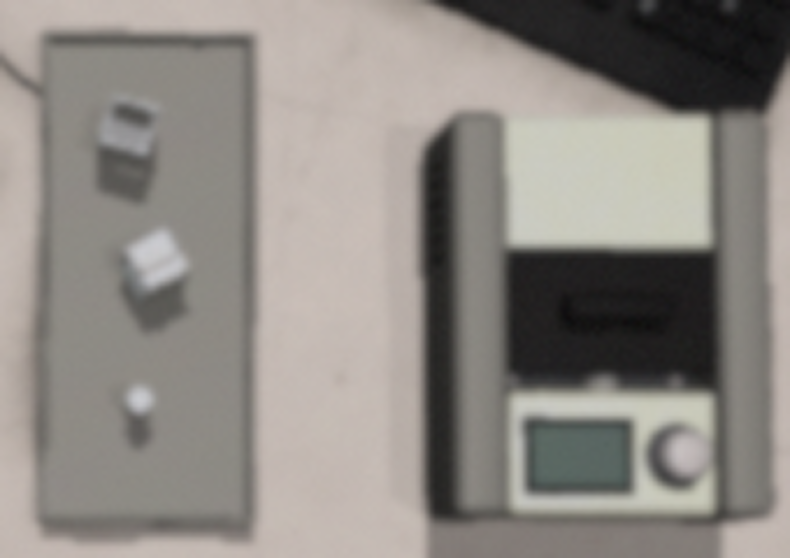

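View pics/c2.png

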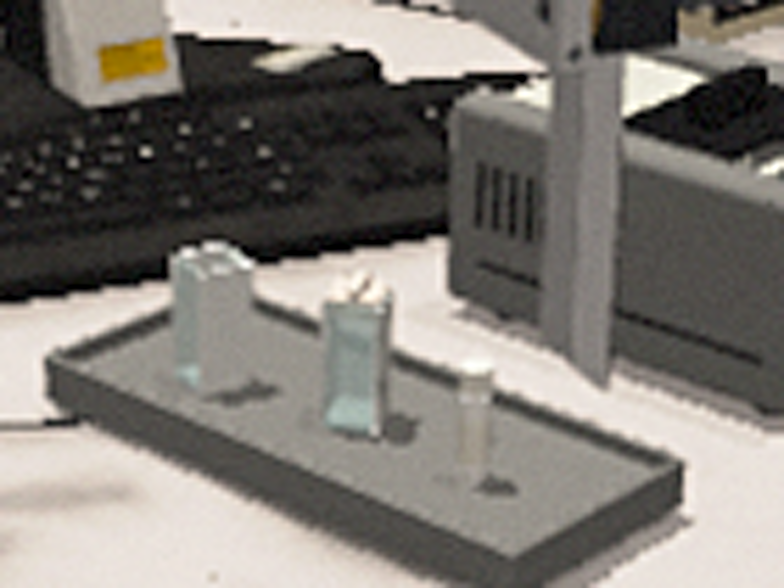

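The crops show the stoppered cell (fin on top) is the middle one, at top (363,223) and scene (323,233). Its fin and clear window face the scene camera. The one at (357,193) is the hollow open cell, and (360,254) is the vial. Next I measure.

Run:
```python
from h import *
c=snap('top');im=c['image'].astype(np.uint8)
S=8
def up(x0,y0,x1,y1):
    return cv2.resize(im[y0:y1,x0:x1],None,fx=S,fy=S,interpolation=cv2.INTER_CUBIC)
def back(p,x0,y0): return (np.array(p,float)+.5)/S-.5+[x0,y0]
def big(m):
    cs=cv2.findContours(m.astype(np.uint8),cv2.RETR_EXTERNAL,cv2.CHAIN_APPROX_NONE)[0]
    return sorted([k for k in cs],key=cv2.contourArea,reverse=True)
# sample cell top
b=(350,208,376,238);u=up(*b).astype(int);g=u.sum(2)/3
for th in(160,170,180):
    k=big(g>th)[0];r=cv2.minAreaRect(k);bx=back(cv2.boxPoints(r),*b[:2]);w=onz(c,bx,.073)
    print('cell',th,w.mean(0).round(4),np.linalg.norm(w[1]-w[0]).round(4),np.linalg.norm(w[2]-w[1]).round(4),np.degrees(np.arctan2(*(w[1]-w[0])[[1,0]])).round(1))
# vial, open, tray
for n,b,z in(('vial',(352,244,368,264),.066),('open',(348,180,368,203),.072)):
    g=up(*b).astype(int).sum(2)/3
    k=big(g>175)[0];print(n,onz(c,back([cv2.minAreaRect(k)[0]],*b[:2]),z).round(4))
# photometer white
b=(415,180,505,285);u=up(*b).astype(int);m=(u.min(2)>150)
hsv=cv2.cvtColor(up(*b),cv2.COLOR_RGB2HSV)
for px in[(470,205),(458,233),(432,230),(490,230),(445,270),(418,250)]: print(px,im[px[1],px[0]])
g=cv2.cvtColor(up(*b),cv2.COLOR_RGB2GRAY)
lab=u[:,:,1]-u[:,:,0]
for k in big((g>165)&(lab>0))[:3]:
    r=cv2.minAreaRect(k);bx=back(cv2.boxPoints(r),*b[:2]);w=onz(c,bx,.094);print('white',cv2.contourArea(k)/64,bx.round(1).tolist(),w.round(4).tolist())
for k in big(g<60)[:2]:
    r=cv2.minAreaRect(k);bx=back(cv2.boxPoints(r),*b[:2]);print('dark',cv2.contourArea(k)/64,bx.round(1).tolist(),onz(c,bx,.0995).round(4).tolist())
```

```text
cell 160 [0.5225 0.3212 0.073 ] 0.0234 0.0241 -58.3
cell 170 [0.5226 0.3212 0.073 ] 0.0215 0.0225 -59.4
cell 180 [0.5224 0.3212 0.073 ] 0.0196 0.021 -58.6
vial [[0.4552 0.3281 0.066 ]]Traceback (most recent call last):
  File "<stdin>", line 18, in <module>
IndexError: list index out of range
```

Run:
```python
from h import *
c=snap('top');im=c['image'].astype(np.uint8)
S=8
b=(415,180,505,285)
U=cv2.resize(im[b[1]:b[3],b[0]:b[2]],None,fx=S,fy=S,interpolation=cv2.INTER_CUBIC);u=U.astype(int)
def back(p): return (np.array(p,float)+.5)/S-.5+b[:2]
g=u.sum(2)/3
for px in[(470,205),(432,230),(490,230),(418,250)]: print(px,im[px[1],px[0]])
m=(g>165)&(u[:,:,1]-u[:,:,0]>-3)
cv2.imwrite('pics/m.png',m*255)
def show(n,m,z,k=2):
    cs=sorted(cv2.findContours(m.astype(np.uint8),cv2.RETR_EXTERNAL,cv2.CHAIN_APPROX_NONE)[0],key=cv2.contourArea,reverse=True)[:k]
    for q in cs:
        bx=back(cv2.boxPoints(cv2.minAreaRect(q)));w=onz(c,bx,z)
        print(n,cv2.contourArea(q)/64,w.mean(0).round(4),np.linalg.norm(w[1]-w[0]).round(4),np.linalg.norm(w[2]-w[1]).round(4),np.degrees(np.arctan2(*(w[1]-w[0])[[1,0]])).round(1),bx.round(1).tolist())
show('white',m,.094,3)
show('dark',(g<58),.0995,2)
hsv=cv2.cvtColor(U,cv2.COLOR_RGB2HSV)
show('grn',(u[:,:,1]-u[:,:,0]>12)&(g<130)&(g>60),.094,1)
```

```text
(470, 205) [203 203 188]
(432, 230) [139 136 130]
(490, 230) [133 131 124]
(418, 250) [184 174 167]
white 1154.28125 [0.5608 0.11   0.094 ] 0.0607 0.0961 0.0 [[438.4, 217.1], [438.4, 189.8], [481.9, 189.8], [481.9, 217.1]]
white 856.546875 [0.4326 0.1083 0.094 ] 0.0942 0.0543 -88.9 [[439.6, 249.2], [482.7, 249.2], [482.7, 274.1], [439.6, 274.1]]
white 0.0 [0.5904 0.1452 0.094 ] 0.0 0.0 0.0 [[444.2, 189.8], [444.2, 189.8], [444.2, 189.8], [444.2, 189.8]]
dark 1198.375 [0.4939 0.109  0.0995] 0.0628 0.0986 -0.3 [[438.7, 247.6], [438.8, 218.9], [483.9, 219.2], [483.8, 247.8]]
dark 377.375 [0.4903 0.1901 0.0995] 0.0126 0.1799 -87.5 [[420.3, 193.6], [426.0, 193.4], [428.0, 275.5], [422.2, 275.7]]
grn 98.46875 [0.4304 0.1267 0.094 ] 0.0344 0.0232 -87.4 [[444.7, 257.3], [460.4, 256.9], [460.7, 267.6], [444.9, 268.0]][ WARN:0@2.368] global loadsave.cpp:1063 imwrite_ Unsupported depth image for selected encoder is fallbacked to CV_8U.
```

Run:
```python
from h import *
c=snap('top');im=cv2.GaussianBlur(c['image'],(0,0),.6).astype(float).sum(2)/3
def edge(fixed,lo,hi,horiz,z,name):
    pts=[]
    for f in fixed:
        v=im[f,lo:hi] if horiz else im[lo:hi,f]
        d=np.abs(np.diff(v));i=d.argmax();a=slice(max(i-2,0),i+3);p=lo+.5+(np.arange(len(d))[a]*d[a]).sum()/d[a].sum()
        pts.append((p,f) if horiz else (f,p))
    w=onz(c,pts,z)[:,:2]
    l=cv2.fitLine(w.astype(np.float32),cv2.DIST_HUBER,0,1e-4,1e-4).ravel()
    ang=np.degrees(np.arctan2(l[1],l[0]));ang=(ang+45)%90-45
    n=np.array([-l[1],l[0]]);res=np.abs((w-l[2:])@n).max()
    print(name,'mid',w.mean(0).round(4),'ang',ang.round(2),'res',res.round(4))
R=list(range(193,216));F=list(range(252,272))
edge(R+F,434,443,True,.094,'left y+49')
edge(R+F,478,488,True,.094,'right y-49')
edge(range(196,272),418,432,True,.102,'left outer?')
edge(range(196,268),490,500,True,.102,'right outer y-75')
C=range(443,479)
edge(C,185,195,False,.094,'back +96')
edge(C,212,222,False,.0995,'cover back edge')
edge(C,244,253,False,.094,'pit front -37')
edge(C,270,280,False,.094,'front -96')
b=im[254:275,464:486];cir=cv2.HoughCircles(cv2.resize(np.clip(b,0,255).astype(np.uint8),None,fx=8,fy=8,interpolation=cv2.INTER_CUBIC),cv2.HOUGH_GRADIENT,1,100,param1=60,param2=15,minRadius=30,maxRadius=60)
for q in ([] if cir is None else cir[0]): print('plunger',onz(c,[[(q[0]+.5)/8-.5+464,(q[1]+.5)/8-.5+254]],.118).round(4),'r',q[2]/8*(1.19/559))
```

```text
left y+49 mid [0.4996 0.156 ] ang 1.15 res 0.0024
right y-49 mid [0.5015 0.0607] ang 0.55 res 0.0017
left outer? mid [0.4917 0.1981] ang 0.67 res 0.0025
right outer y-75 mid [0.4993 0.0351] ang 0.62 res 0.001
back +96 mid [0.5936 0.1092] ang 6.67 res 0.006
cover back edge mid [0.5275 0.1107] ang 0.3 res 0.0005
pit front -37 mid [0.4616 0.1096] ang 0.57 res 0.0063
front -96 mid [0.4099 0.1097] ang -0.24 res 0.0076
```

Everything agrees: the photometer centre is about (0.498, 0.1095) with yaw 0.6°, and the cell is at (0.5225, 0.321) with its x axis at -58.6°. The cover is about 10 mm ajar. I'll move in front of the ridge with closed fingers.

Emit:
{"op": "servo_tool", "data": {
  "motion": [
    [1,4,-6,0,8],
    [1,8,-12,0,16],
    [1,12,-18,0,24.4],
    [1,15,-24,0,24.4],
    [1,18,-30,0,24.4],
    [1,21,-35,0,24.4],
    [1,24.6,-39.4,0,24.4],
    [1,24.6,-39.4,0,24.4],
    [1,24.6,-39.4,0,24.4],
    [1,24.6,-39.4,0,24.4],
    [1,24.6,-39.4,0,24.4],
    [1,24.6,-39.4,0,24.4]
  ],
  "squeeze": 15
}}

```text
time_s: 1.75
ee_pos: [0.4678, 0.1098, 0.4047]
eef_rot: [3.142, 0.0, -3.13]
force: [-0.8, -0.1, -0.3]
grip_width: 0.0003
grip_force: 0.0
```

Emit:
{"op": "servo_tool", "data": {
  "motion": [
    [1,0,0,-5,0],
    [1,0,0,-8,0],
    [1,0,0,-9.9,0],
    [1,0,0,-9.9,0],
    [1,0,0,-9.9,0],
    [1,1,0,-9.9,0],
    [1,2,0,-9.9,0],
    [1,3,0,-9.9,0],
    [1,4,0,-9.9,0],
    [1,5,0,-9.9,0],
    [1,5.5,0,-9.9,0],
    [1,5.8,0,-9.9,0],
    [1,6.0,0,-9.9,0],
    [1,6.0,0,-9.9,0]
  ]
}}

```text
time_s: 3.5
ee_pos: [0.5282, 0.1091, 0.3057]
eef_rot: [-3.141, 0.0, -3.132]
force: [-0.2, 0.9, -0.0]
grip_width: 0.0003
grip_force: 0.1
```

Emit:
{"op": "servo_tool", "data": {
  "motion": [
    [1,0.3,0,0,0],
    [1,0.6,0,0,0],
    [1,0.9,0,0,0],
    [1,0.9,0,0,0],
    [1,0.9,0,0,0]
  ]
}}

```text
time_s: 4.12
ee_pos: [0.5334, 0.1094, 0.3054]
eef_rot: [-3.14, -0.02, -3.131]
force: [-64.2, -2.1, 40.2]
grip_width: 0.0005
grip_force: 32.6
```

Run:
```python
from h import *
c=snap('top','t2.png'); s=snap('scene')
a=cv2.resize(c['image'][170:290,400:520],(580,580),interpolation=cv2.INTER_CUBIC)
cv2.imwrite('pics/c3.png',a[:,:,::-1])
```

```text
(no output)
```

View pics/c3.png

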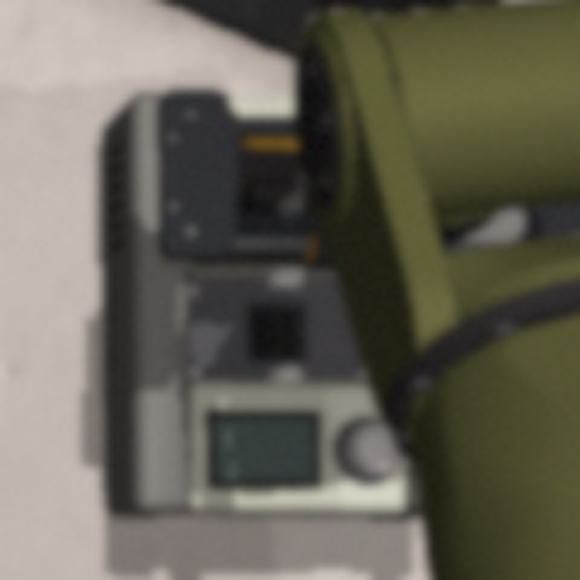

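Emit:
{"op": "servo_tool", "data": {
  "motion": [
    [1,-0.8,0,0,0],
    [1,-1.8,0,0,0],
    [1,-1.8,0,5,0],
    [1,-1.8,0,10,0],
    [0.5,-1.8,6,10,-10],
    [0.5,-1.8,12,10,-20],
    [0.5,-1.8,18,10,-30],
    [0.5,-1.5,21.2,10,-40],
    [0.5,-1.5,21.2,10,-50],
    [0.5,-1.5,21.2,10,-59.2],
    [0.5,-1.5,21.2,10,-59.2],
    [0.5,-1.5,21.2,10,-59.2],
    [0.5,-1.5,21.2,10,-59.2]
  ]
}}

```text
time_s: 5.85
ee_pos: [0.5222, 0.321, 0.4057]
eef_rot: [3.141, 0.0, 2.12]
force: [-0.1, 0.3, -0.2]
grip_width: 0.0466
grip_force: 0.0
```

Run:
```python
from h import *
c=snap('top');im=c['image']
o=ctrl.get_obs();print(o['ee_pos'],o['eef_rot'],o['grip_width'],o['force'])
for u0 in [(400,170)]:
    x0,y0=400,170;S=8
    g=cv2.resize(im[y0:290,x0:520],None,fx=S,fy=S,interpolation=cv2.INTER_CUBIC).astype(int).sum(2)/3
    print('px',im[239,457],im[239,445],im[239,470])
    for th in(38,45,52):
        cs=cv2.findContours((g<th).astype(np.uint8),cv2.RETR_EXTERNAL,cv2.CHAIN_APPROX_NONE)[0]
        for k in cs:
            if cv2.pointPolygonTest(k,((457-x0)*8.,(239-y0)*8.),False)>=0:
                bx=(cv2.boxPoints(cv2.minAreaRect(k))+.5)/S-.5+[x0,y0];w=onz(c,bx,.055);print('well',th,w.mean(0).round(4),np.linalg.norm(w[1]-w[0]).round(4),np.linalg.norm(w[2]-w[1]).round(4))
    cir=cv2.HoughCircles(np.clip(g,0,255).astype(np.uint8)[84*8:105*8,64*8:86*8],cv2.HOUGH_GRADIENT,1,100,param1=60,param2=12,minRadius=36,maxRadius=54)
    for q in ([] if cir is None else cir[0]): print('plunger',onz(c,[[(q[0]+.5)/8-.5+464,(q[1]+.5)/8-.5+254]],.118).round(4),q[2]/8*1.19/559)
cv2.imwrite('pics/c4.png',cv2.resize(im[160:300,340:510],(790,650))[:600,:,::-1])
```

```text
[0.52217166 0.32103616 0.40568915] [3.14146727e+00 1.16696316e-05 2.11986143e+00] 0.0470175558413673 [ 0.26511128  0.22278007 -0.75865528]
px [44 43 35] [86 85 51] [95 94 96]
well 45 [0.4988 0.1175 0.055 ] 0.021 0.0556
well 52 [0.5288 0.1136 0.055 ] 0.1091 0.1406
```

View pics/c4.png

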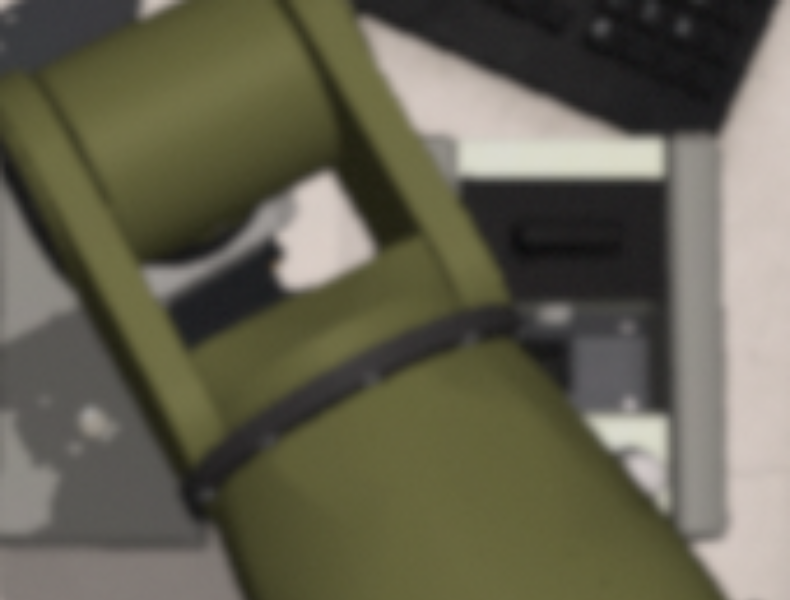

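Run:
```python
from h import *
c=snap('top');im=cv2.imread('pics/t2.png');x0,y0,S=440,225,8
g=cv2.resize(im[y0:255,x0:475],None,fx=S,fy=S,interpolation=cv2.INTER_CUBIC).astype(int).sum(2)/3
for th in(35,40,45,50):
    for k in cv2.findContours((g<th).astype(np.uint8),cv2.RETR_EXTERNAL,cv2.CHAIN_APPROX_NONE)[0]:
        if cv2.pointPolygonTest(k,((457-x0)*8.,(239-y0)*8.),False)>=0:
            bx=(cv2.boxPoints(cv2.minAreaRect(k))+.5)/S-.5+[x0,y0];w=onz(c,bx,.055);print('well',th,w.mean(0).round(4),np.linalg.norm(w[1]-w[0]).round(4),np.linalg.norm(w[2]-w[1]).round(4))
s=snap('scene');a=np.radians(-58.6);u=np.array([np.cos(a),np.sin(a),0]);v=np.array([-u[1],u[0],0])
P=np.array([.5225,.3212,0])
cor=lambda z:[P+.012*(i*u+j*v)+[0,0,z] for i,j in((-1,-1),(1,-1),(1,1),(-1,1))]
b=(290,190,360,250);k=8
B=cv2.resize(s['image'][b[1]:b[3],b[0]:b[2]],None,fx=8,fy=8,interpolation=cv2.INTER_CUBIC)[:,:,::-1].copy()
for z in(.018,.072):
    q=((proj(s,cor(z))-b[:2]+.5)*8).astype(np.int32);cv2.polylines(B,[q],True,(0,0,255),1)
cv2.imwrite('pics/c5.png',B)
```

```text
well 35 [0.4871 0.1096 0.055 ] 0.0246 0.0255
well 40 [0.4873 0.1094 0.055 ] 0.0266 0.0275
well 45 [0.4873 0.1097 0.055 ] 0.0287 0.0295
well 50 [0.4874 0.1099 0.055 ] 0.0311 0.0332
```

View pics/c5.png

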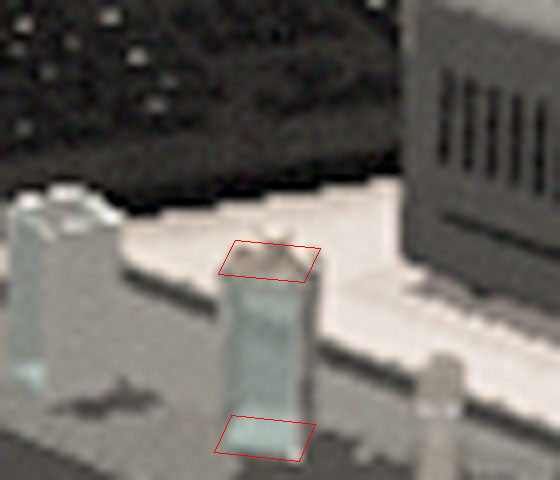

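The scene crop shows the projected outline sitting on the cell (left edge 217 vs about 222, right edge 320 vs about 318, at 8x), so position and yaw hold. The well is at (0.4873, 0.1096). Descend and grip.

Emit:
{"op": "servo_tool", "data": {
  "motion": [
    [0.5,0,0,-5,0],
    [0.5,0,0,-10,0],
    [0.5,0,0,-13,0],
    [0.5,0,0,-15,0],
    [0.5,0,0,-16,0],
    [0.5,0,0,-16,0],
    [0.65,0,0,-16,0],
    [0.7,0,0,-16,0],
    [0.75,0,0,-16,0],
    [0.8,0,0,-16,0],
    [0.9,0,0,-16,0],
    [1,0,0,-16,0],
    [1,0,0,-16,0],
    [1,0,0,-16,0]
  ],
  "squeeze": 12
}}

```text
time_s: 7.75
ee_pos: [0.5222, 0.3212, 0.2461]
eef_rot: [3.141, 0.0, 2.118]
force: [-1.5, -0.2, 5.1]
grip_width: 0.0241
grip_force: 11.8
```

Emit:
{"op": "servo_tool", "data": {
  "motion": [
    [1,0,0,1,0],
    [1,0,0,3,0],
    [1,0,0,6,0],
    [1,0,0,10,0],
    [1,0,0,14,0],
    [1,-0.5,-3,14,8],
    [1,-1,-6,14,17],
    [1,-1.5,-9.5,14,26],
    [1,-2,-13,14,35],
    [1,-2.5,-16.5,14,44],
    [1,-3,-19,14,52],
    [1,-3.5,-21.2,14,59.2],
    [1,-3.5,-21.2,14,59.2],
    [1,-3.5,-21.2,14,59.2],
    [1,-3.5,-21.2,14,59.2]
  ]
}}

```text
time_s: 9.62
ee_pos: [0.4872, 0.1098, 0.3858]
eef_rot: [3.142, 0.0, -3.132]
force: [0.8, -0.7, -0.9]
grip_width: 0.0238
grip_force: 11.8
```

Run:
```python
from h import *
o=ctrl.get_obs();p=o['ee_pos'];print(p,o['eef_rot'],o['force'],o['grip_width'])
s=snap('scene');y=o['eef_rot'][2]-np.pi/2;v=np.array([np.cos(y),np.sin(y),0]);u=np.array([v[1],-v[0],0])
P=p+[0,0,-.199-.0287]
cor=lambda z:[P+.012*(i*u+j*v)+[0,0,z] for i,j in((-1,-1),(1,-1),(1,1),(-1,1))]
q0=proj(s,cor(.02)).mean(0).astype(int);b=(q0[0]-40,q0[1]-32,q0[0]+40,q0[1]+28)
print(q0)
B=cv2.resize(s['image'][b[1]:b[3],b[0]:b[2]],None,fx=9,fy=9,interpolation=cv2.INTER_CUBIC)[:,:,::-1].copy()
for z in(0,.054):
    q=((proj(s,cor(z))-b[:2]+.5)*9).astype(np.int32);cv2.polylines(B,[q],True,(0,0,255),1)
cv2.imwrite('pics/c6.png',B)
```

```text
[0.48720665 0.10976305 0.38584138] [ 3.14153584e+00  1.64527875e-04 -3.13211300e+00] [ 0.80451316 -0.65049132 -0.85988797] 0.023793208516897927
[395 159]
```

View pics/c6.png

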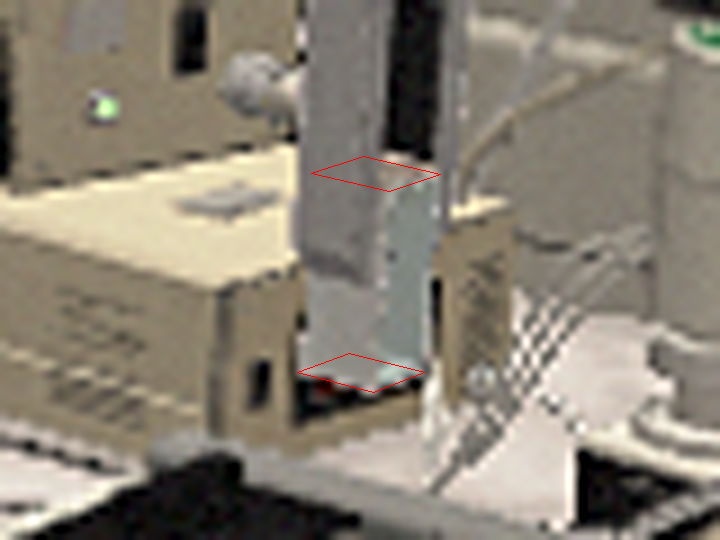

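Cell is held square and upright, base corner at (377,390) vs drawn (372,392) at 9x, so within about 1.5 mm. Lower to the well mouth, then a little in, watching force.

Emit:
{"op": "servo_tool", "data": {
  "motion": [
    [1,0.05,0,-4,0],
    [1,0.05,0,-7,0],
    [1,0.05,0,-9,0],
    [1,0.05,0,-9.8,0],
    [1,0.05,0,-10.1,0],
    [1,0.05,0,-10.4,0],
    [1,0.05,0,-10.6,0],
    [1,0.05,0,-10.6,0]
  ]
}}

```text
time_s: 10.68
ee_pos: [0.4877, 0.1091, 0.2798]
eef_rot: [3.142, 0.0, -3.132]
force: [-0.2, -0.8, -0.2]
grip_width: 0.024
grip_force: 11.8
```

Emit:
{"op": "servo_tool", "data": {
  "motion": [
    [1,0,0,-0.3,0],
    [1,0,0,-0.6,0],
    [1,0,0,-0.9,0],
    [1,0,0,-1.2,0],
    [1,0,0,-1.2,0]
  ]
}}

```text
time_s: 11.3
ee_pos: [0.4877, 0.1091, 0.2674]
eef_rot: [-3.142, -0.0, -3.132]
force: [0.9, -0.1, -0.6]
grip_width: 0.0239
grip_force: 11.8
```

Emit:
{"op": "servo_tool", "data": {
  "motion": [
    [1,0,0,-0.3,0],
    [1,0,0,-0.6,0],
    [1,0,0,-0.8,0],
    [1,0,0,-0.9,0],
    [1,0,0,-0.9,0]
  ]
}}

```text
time_s: 11.92
ee_pos: [0.4877, 0.1092, 0.2591]
eef_rot: [3.141, 0.0, -3.132]
force: [-1.0, -0.1, 6.3]
grip_width: 0.024
grip_force: 11.9
```

Floor contact (6 N at the expected height). Release with a small opening and rise.

Emit:
{"op": "servo_tool", "data": {
  "motion": [
    [0.68,0,0,0,0],
    [0.62,0,0,0,0],
    [0.62,0,0,0,0],
    [0.62,0,0,0,0],
    [0.62,0,0,0,0],
    [0.62,0,0,0,0]
  ]
}}

```text
time_s: 12.68
ee_pos: [0.4877, 0.1091, 0.2586]
eef_rot: [-3.142, -0.0, -3.132]
force: [-0.5, -0.1, 0.1]
grip_width: 0.0361
grip_force: 0.0
```

Emit:
{"op": "servo_tool", "data": {
  "motion": [
    [0.62,0,0,2,0],
    [0.62,0,0,6,0],
    [0.62,0,0,11,0],
    [0.62,0,0,15,0],
    [0.8,-4,6,15,0],
    [1,-8,12,15,0],
    [1,-12,18,15,0],
    [1,-16,24,15,0],
    [1,-20,30,15,0],
    [1,-23,35,15,0],
    [1,-23,35,15,0],
    [1,-23,35,15,0],
    [1,-23,35,15,0]
  ]
}}

```text
time_s: 14.3
ee_pos: [0.2578, 0.4588, 0.4085]
eef_rot: [-3.141, -0.0, -3.131]
force: [0.2, -0.3, 0.0]
grip_width: 0.0008
grip_force: 0.0
```

Run:
```python
from h import *
c=snap('top');im=c['image'];o=ctrl.get_obs();print(o['ee_pos'],o['force'])
x0,y0,S=440,222,8
U=cv2.resize(im[y0:258,x0:480],None,fx=S,fy=S,interpolation=cv2.INTER_CUBIC);g=U.astype(int).sum(2)/3
for th in(150,165,180):
    for k in cv2.findContours((g>th).astype(np.uint8),cv2.RETR_EXTERNAL,cv2.CHAIN_APPROX_NONE)[0]:
        if cv2.contourArea(k)>20*64:
            bx=(cv2.boxPoints(cv2.minAreaRect(k))+.5)/S-.5+[x0,y0];w=onz(c,bx,.088);print(th,w.mean(0).round(4),np.linalg.norm(w[1]-w[0]).round(4),np.linalg.norm(w[2]-w[1]).round(4))
g2=im[254:275,464:490].astype(int).sum(2)
cv2.imwrite('pics/c7.png',cv2.resize(im[180:285,415:505],(514,600),interpolation=cv2.INTER_CUBIC)[:,:,::-1])
```

```text
[0.25812237 0.45853532 0.4086266 ] [ 0.22945424 -0.28656476 -1.35434856]
150 [0.4547 0.1104 0.088 ] 0.0876 0.0253
150 [0.4865 0.1098 0.088 ] 0.024 0.0224
165 [0.4544 0.1104 0.088 ] 0.0247 0.0876
165 [0.4867 0.1097 0.088 ] 0.0208 0.0224
180 [0.4509 0.1099 0.088 ] 0.0168 0.0867
180 [0.4869 0.1096 0.088 ] 0.0185 0.0205
```

View pics/c7.png

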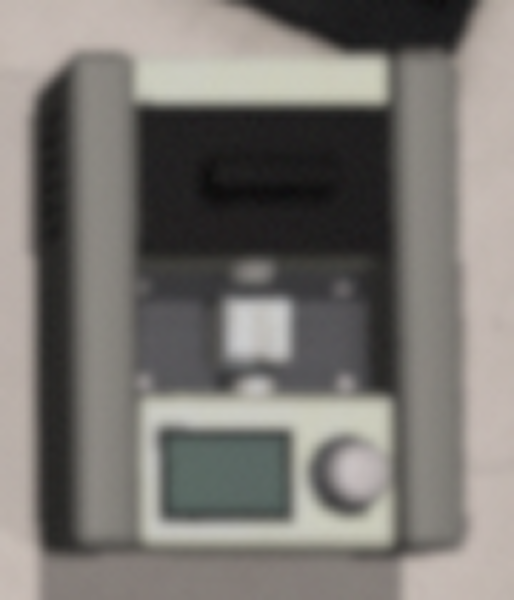

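The cell is seated at (0.487, 0.110): stopper at crop (255,328), fin along x, centred between the two lenses. The plunger head is at crop (357,472). Now shut the cover from behind the ridge.

Emit:
{"op": "servo_tool", "data": {
  "motion": [
    [1,4,-4.4,0,0],
    [1,8,-8.8,0,0],
    [1,12,-13,0,0],
    [1,16,-17.5,0,0],
    [1,20,-22,0,0],
    [1,24,-26,0,0],
    [1,28,-30.5,0,0],
    [1,32.2,-34.9,0,0],
    [1,32.2,-34.9,0,0],
    [1,32.2,-34.9,0,0],
    [1,32.2,-34.9,-5,0],
    [1,32.2,-34.9,-8,0],
    [1,32.2,-34.9,-10.3,0],
    [1,32.2,-34.9,-10.3,0],
    [1,32.2,-34.9,-10.3,0]
  ]
}}

```text
time_s: 16.23
ee_pos: [0.5795, 0.1106, 0.3071]
eef_rot: [3.141, 0.002, -3.131]
force: [0.2, -0.1, 0.2]
grip_width: 0.0005
grip_force: 0.0
```

Emit:
{"op": "servo_tool", "data": {
  "motion": [
    [1,-1,0,0,0],
    [1,-2,0,0,0],
    [1,-3,0,0,0],
    [1,-4,0,0,0],
    [1,-5,0,0,0],
    [1,-6,0,0,0],
    [1,-7,0,0,0],
    [1,-7.4,0,0,0],
    [1,-7.7,0,0,0],
    [1,-7.7,0,0,0]
  ]
}}

```text
time_s: 17.48
ee_pos: [0.5029, 0.1101, 0.3057]
eef_rot: [3.142, 0.002, -3.132]
force: [6.5, -0.8, -3.6]
grip_width: 0.0003
grip_force: 3.3
```

Emit:
{"op": "servo_tool", "data": {
  "motion": [
    [1,-0.1,0,0,0],
    [1,-0.2,0,0,0],
    [1,-0.2,0,0,0],
    [1,-0.2,0,0,0]
  ]
}}

```text
time_s: 17.98
ee_pos: [0.5019, 0.11, 0.3059]
eef_rot: [3.141, 0.006, -3.132]
force: [19.8, -0.1, -10.4]
grip_width: 0.0005
grip_force: 9.8
```

Emit:
{"op": "servo_tool", "data": {
  "motion": [
    [1,0.8,0,0,0],
    [1,1.5,0,0,0],
    [1,1.5,0,3,0],
    [1,1.5,0,5,0],
    [1,-3,-1.5,5,0],
    [1,-7,-3.1,5,0],
    [1,-7,-3.1,5,0],
    [1,-7,-3.1,5,0],
    [1,-7,-3.1,5,0]
  ]
}}

```text
time_s: 19.1
ee_pos: [0.4313, 0.0793, 0.3555]
eef_rot: [3.142, -0.0, -3.131]
force: [-0.0, -0.1, -1.0]
grip_width: 0.0003
grip_force: 0.0
```

Run:
```python
from h import *
c=snap('top');o=ctrl.get_obs();print(o['ee_pos'],o['force'])
print(onz(c,[[477.5,262.6]],.118))
g=c['image'][200:250,440:482].astype(int).sum(2)/3
for x in(445,450,470,475): print(x,c['image'][200:256,x].sum(1)//3)
```

```text
[0.43126115 0.07932681 0.35547171] [ 0.52010013 -1.24811837  0.21888117]
[[0.42967559 0.0789116  0.118     ]]
445 [203 203 204 203 203 204 203 203 203 202 202 204 203 205 203 203 203 204
 203 202 202 196 169 113  59  34  35  31  30  30  30  28  31  31  31  30
  30  31  30  32  31  29  30  30  31  30  30  29  37  70 128 175 190 176
 139  91]
450 [202 204 203 204 203 204 203 203 203 203 203 202 202 202 202 202 203 203
 203 203 202 196 170 113  58  35  32  31  30  30  29  30  31  29  23  21
  23  24  22  26  24  28  29  28  30  27  31  28  37  69 127 175 191 187
 161 109]
470 [200 200 202 201 201 202 201 202 203 203 203 203 203 202 202 202 203 201
 202 201 201 196 172 123  67  35  28  29  28  27  28  28  26  22  23  25
  25  23  19  19  23  31  42  47  47  47  47  46  44  47  58  74  89  94
  94  93]
475 [200 201 200 202 201 201 202 201 202 203 202 202 202 201 202 201 203 201
 201 201 201 195 173 125  69  36  31  30  30  29  30  27  28  29  25  23
  24  27  24  27  28  34  49  58  54  48  48  54  63  80 106 144 177 189
 184 165]
```

Cover is shut: its back edge moved about 9 mm from the ajar start, with no gap left at the front. Press the plunger.

Emit:
{"op": "servo_tool", "data": {
  "motion": [
    [1,0,0,-2,0],
    [1,0,0,-3.5,0],
    [1,0,0,-4,0],
    [1,0,0,-4.4,0],
    [1,0,0,-4.65,0],
    [1,0,0,-4.65,0],
    [1,0,0,-4.65,0]
  ]
}}

```text
time_s: 20.02
ee_pos: [0.4307, 0.0792, 0.3094]
eef_rot: [3.142, 0.0, -3.132]
force: [-2.6, 0.5, 3.0]
grip_width: 0.0004
grip_force: 1.8
```

Emit:
{"op": "servo_tool", "data": {
  "motion": [
    [1,0,0,-0.1,0],
    [1,0,0,-0.2,0],
    [1,0,0,-0.2,0],
    [1,0,0,-0.2,0],
    [1,0,0,-0.2,0]
  ]
}}

```text
time_s: 20.65
ee_pos: [0.4307, 0.0792, 0.3085]
eef_rot: [3.142, 0.001, -3.131]
force: [-10.6, -0.7, 22.4]
grip_width: 0.0002
grip_force: 11.1
```

At the stop (22 N). Release and retreat.

Emit:
{"op": "servo_tool", "data": {
  "motion": [
    [1,0,0,1,0],
    [1,0,0,3,0],
    [1,0,0,6,0],
    [1,0,0,10,0],
    [1,-4,6,10,0],
    [1,-8,12,10,0],
    [1,-12,18,10,0],
    [1,-16,24,10,0],
    [1,-17,30,10,0],
    [1,-17,35,10,0],
    [1,-17,35,10,0],
    [1,-17,35,10,0],
    [1,-17,35,10,0]
  ]
}}

```text
time_s: 22.28
ee_pos: [0.2609, 0.4284, 0.4071]
eef_rot: [-3.141, -0.0, -3.132]
force: [-0.0, -0.1, 0.4]
grip_width: 0.0001
grip_force: 0.0
```

Run:
```python
from h import *
c=snap('top');o=ctrl.get_obs();print(o['ee_pos'],o['force'])
cv2.imwrite('pics/c8.png',cv2.resize(c['image'][165:285,330:500],(790,558),interpolation=cv2.INTER_CUBIC)[:,:,::-1])
```

```text
[0.26098002 0.42825115 0.40731275] [-0.05985082 -0.55422407  0.90377049]
```

View pics/c8.png

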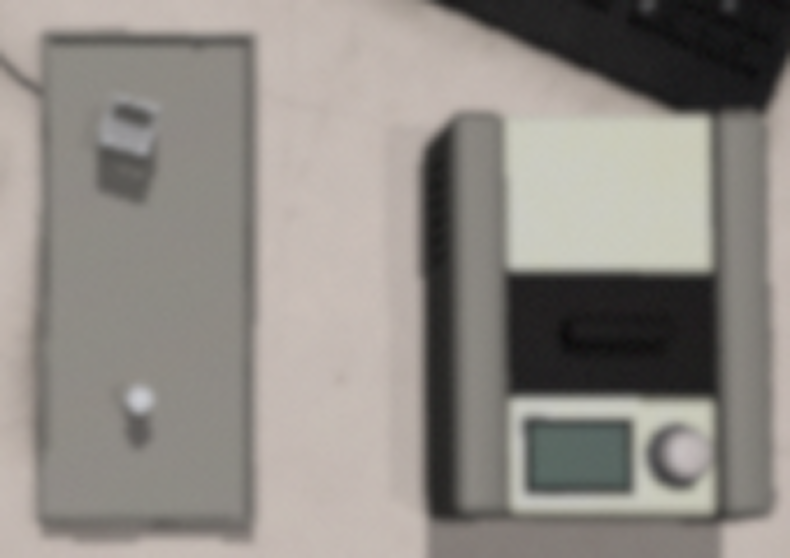

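The cover is shut with no gap at crop (612,390). The plunger is back up at (680,455), where it started. The open cell (128,128) and the vial (140,400) have not moved.

```bash
python3 -c "
from station import ctrl
print(ctrl.hand_in())"
```

```text
the job is handed in; nothing more can be done
None
```

I handed the job in at about 22 s: the stoppered cell is home in the well with its windows on the light path, the cover is shut, the plunger was pressed to its stop and came back up, and the open cell and vial are undisturbed; no verdict was returned.

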